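Set a pulley blank on the domed balancing stand

TASK

Check the large pulley blank for balance: pick it up by its hub and set it gently, hub upwards, centred on the crown of the round domed stand, so that it balances there level and still by itself. Leave the small pulley where it lies.

Things in the scene. Friction and masses are not known exactly. Their poses are not given: they have to be found in the camera images.
- pulley_hub (a point): Large pulley blank: solid aluminium disc 110 mm across, 16 mm thick, V-groove rim, flat on the bench; a round hub 36 mm in diameter stands 36 mm up from its middle (52 mm in all; no bore, flat underside). About 0.5 kg, balanced about its axis. Point: on the axis in the hub, 40 mm above the underside, 24 mm above the disc's upper face, 12 mm below the hub's top. z up; yaw means nothing.
- crown (a point): Domed balancing stand, fixed to the bench: round grey pedestal, foot 110 mm across, neck 70 mm, head 90 mm across, topped with a smooth shallow steel dome (11 mm high, spherical, 100 mm radius of curvature); 65 mm high in all. Point: the topmost point of the dome, on the stand's axis; z up.
- small_pulley_hub (a point): A smaller pulley blank of the same make, to be left alone: disc 72 mm across and 14 mm thick, hub 24 mm in diameter, 44 mm high in all, loose on the bench. This point is on its axis, 32 mm above the underside; z is up.
- flat_top (a point): The other stand, not to be used: grey, square (70 by 70 mm), flat-topped, 50 mm high, fixed. Point: middle of its top face; z up. Also nearby, loose and not listed: a brass pipe tee 68 mm long and 34 mm high between the two pulleys, and a cardboard carton 60 mm high off to the robot's left.
Not all that is in view belongs to the job. What is shaped like the part that bears pulley_hub but blue or red is not meant.

How it is judged:
By the outcome, as a careful person would: the job done as asked, in the order asked, and still so for the second after the job is handed in, with the robot touching nothing.
It also fails if it takes over 38 s, if anything falls off the work surface, if the arm or the gripper's body presses on something with over 40 N, if the wrist force passes 120 N, or if a joint passes its speed limit or range.

ROBOT

A 7-joint arm with a two-finger parallel gripper is mounted at the origin on the work surface. World frame = base frame: x ahead of the robot, y to its left, z up, the work surface at z = 0. Lengths are in m, angles in rad, forces in N, time in s.
With the tool pointing down it reaches from about 0.35 to 0.9 m from the base axis. Payload 7.2 kg.
Tool frame: the origin (TCP) lies at the very end of the fingers, on their centre line; the grasp point (between the pads) lies 19 mm behind it (hold_point_z is the distance from the TCP to the grasp point, in m); y points along the fingers, z is the direction in which the jaws open and shut, and the axes are right-handed (so a half turn about y gives the same grasp; the last joint's range is limited). The gripper opens to 88 mm and grips with 3 to 60 N. Pads are 20 mm wide; open, the fingers measure 115 mm over their backs; the gripper's body (75 mm by 178 mm) begins 61 mm behind the grasp point.
Start: joints at [-1.362, 0.411, -0.013, 1.596, 0.006, 1.134, -0.082], TCP at [0.171, 0.601, 0.19] pointing down, gripper open.
Joint ranges: [-2.95, 2.95], [-0.29, 1.99], [-1.47, 1.44], [0.14, 2.54], [-1.03, 4.17], [0.13, 1.85], [-2.86, 2.86]. Speed limits (rad/s): [2.39, 2.39, 3.01, 3.01, 3.14, 3.14, 3.14].

INTERFACE

Orientations are given as [roll, pitch, yaw] about the fixed x, y, z axes, in that order (R = Rz(yaw) Ry(pitch) Rx(roll)).
In Python, from rig import read_state, read_camera, get_calibration, hand_in, hold_point_z gives the robot as it stands.
- The arm moves only by the tool play_rows, never from a script. Its argument "steps" is one flat list of numbers, 6 for each row, row after row: the shift along the world's x, y, z in units of 200 mm (1.0 is 200 mm), then the turn, a rotation vector about the world's x, y, z in units of 2 pi rad (1.0 is 2 pi rad). A call has 1 to 20 rows; each row is the pose to reach, as a shift and turn from the pose commanded when the call began, turning the shorter way round; what a row does not reach only later rows make up. A row lasts 1/10 s, in which the tool goes at most 50 mm and 8.59 degrees, less where a joint would pass 70% of its speed; a pose out of reach is approached as far as the arm can. A call with a number of a shift or a turn outside -1 to 1 is refused whole. A call with a gripper value outside its range is refused whole. "claw" is the opening, from 0 (shut) to 1 (fully open), set as the call begins (left out, the last holds). The fingers move at their own pace and stop on an object; "newtons" is the grip in N (left out, the last holds). Time passes only in rows, so rows that repeat a pose let the fingers close. It gives the time, the measured TCP pose, the force and the opening at its end, in the units of the state.
- read_state(): the state, without advancing time (a new reading comes with each control period).
- read_camera(name): name is "scene" or "top"; returns (picture, depth): 400x640x3 uint8, red, green, blue; 400x640 float32, m along the optical axis (not along the pixel's ray), 0 where there is no reading.
- get_calibration(name): a dict with "fx", "fy", "cx", "cy" (pixels), "R" (3x3) and "t" (3): a world point X has camera coordinates R X + t. Camera axes: x right, y down, z forward; pixel columns grow to the right and rows downward; lengths in m; the calibration is good to about 2 mm. A picture is of the moment at which its call begins. get_calibration takes no time and is no camera call.
- hand_in(): hands the job in, once; it reports no verdict.
The state is a dict: "t": time; "qpos": joint angles; "qvel": joint speeds; "joint_efforts": joint torques, N m; "tcp_pos": TCP position; "tool_rot": TCP orientation; "force": force on the tool from outside, world axes, zero at the start; "moment": the same for the moment, N m; "width": finger opening in m.
Only numpy, scipy, OpenCV 4.12 (cv2) and the standard library are available. Lean on these libraries where they do the work, as an engineer would, in place of code of your own. Each camera call takes 0.05 s, during which the arm holds its last target. There are 200 camera calls.

## Working session

There is one attempt and no reset: what is moved stays moved. The work goes in short steps, Python scripts to look and compute and a tool call to move; the robot and the scene stay as the last step left them, time stands still between calls to the robot, and variables do not carry over. Pictures are saved under pics/ and viewed, about 8 in all and at most 12, crops included, and the job is handed in when it is done.

Besides the shell and the picture viewer there is one more tool, called after "Emit:" in YAML: its name, and indented under it one key for each argument. play_rows: Moves the arm, as the interface text tells. Its arguments: {"type":"object","properties":{"steps":{"type":"array","items":{"type":"number"}},"claw":{"type":"number"},"newtons":{"type":"number"}},"required":["steps"]}

```bash
mkdir -p pics; cat > h.py <<'E'
import numpy as np, cv2
from rig import *
def snap(n,save=None):
    im,d=read_camera(n)
    if save: cv2.imwrite('pics/'+save,im[:,:,::-1])
    return im,d,get_calibration(n)
def world(d,c):
    v,u=np.mgrid[0:400,0:640]
    P=np.stack([(u-c['cx'])/c['fx']*d,(v-c['cy'])/c['fy']*d,d],-1)
    return (P-np.array(c['t']))@np.array(c['R'])
E
python3 - <<'E'
from h import *
a=snap('top','t0.png');b=snap('scene','s0.png')
np.savez('0.npz',ti=a[0],td=a[1],si=b[0],sd=b[1])
s=read_state();print(s['tcp_pos'],s['tool_rot'],s['width'],s['t'],hold_point_z if not callable(hold_point_z) else hold_point_z())
for c in (a[2],b[2]): print(c)
E
```

```text
[0.17072246 0.60074041 0.1893474 ] [-1.57215774e+00 -1.25832473e-04 -2.76751074e-01] 0.0877819596848616 0.1 0.0187
{'fx': 404.9587959018502, 'fy': 404.9587959018502, 'cx': 319.90230085998616, 'cy': 197.88350061494887, 'R': array([[ 0.00494058, -0.99998114,  0.00364734],
       [-0.97758423, -0.0055976 , -0.21047028],
       [ 0.21048673, -0.00252574, -0.97759345]]), 't': array([-0.09078049,  0.50227195,  0.72939237])}
{'fx': 401.89677504192565, 'fy': 401.89677504192565, 'cx': 323.27990814452033, 'cy': 201.30947808580055, 'R': array([[-0.42633495,  0.90453707,  0.00715495],
       [ 0.72260279,  0.34532076, -0.59883118],
       [-0.54413576, -0.25013247, -0.80084332]]), 't': array([ 0.26815263, -0.27562792,  1.23450703])}
```

View pics/t0.png

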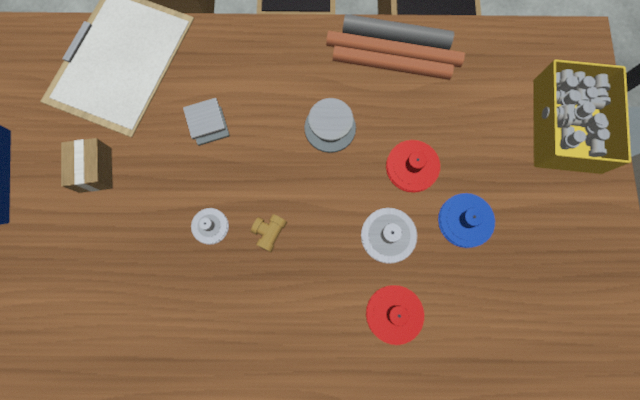

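View pics/s0.png

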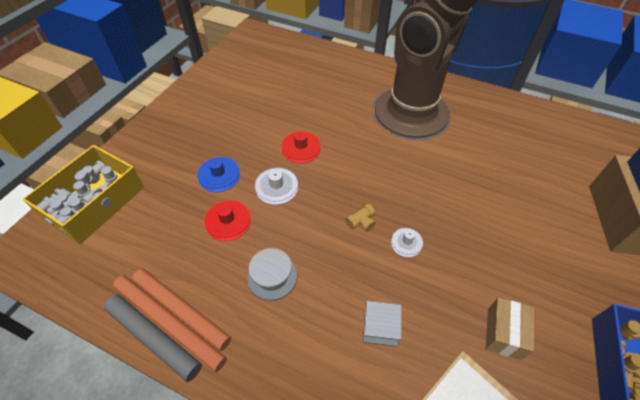

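The white-metal disc at top (390,234) / scene (276,183) is the only large bare-aluminium one. The red ones at (413,165) and (398,315) and the blue one at (467,220) are excluded, and the smaller silver one at (209,225) is the small pulley. The domed stand is at (330,120), and the square at (207,120) is the flat-top stand.

```bash
python3 - <<'E'
from h import *
z=np.load('0.npz')
for n,k,bx in (('top','t',{'pul':(355,200,425,270),'stand':(300,92,362,158),'small':(188,205,232,247)}),('scene','s',{'pul':(250,163,305,207),'stand':(243,243,300,300),'small':(388,224,426,260)})):
    c=get_calibration(n);im=z[k+'i'];W=world(z[k+'d'],c);hsv=cv2.cvtColor(im,cv2.COLOR_RGB2HSV)
    R=np.array(c['R']);cam=-R.T@np.array(c['t'])
    def ray(u,v,h):
        d=R.T@np.array([(u-c['cx'])/c['fx'],(v-c['cy'])/c['fy'],1]);return cam+d*(h-cam[2])/d[2]
    for name,(x0,y0,x1,y1) in bx.items():
        sub=np.zeros((400,640),bool);sub[y0:y1,x0:x1]=1
        m=sub&(hsv[...,1]<70)&(hsv[...,2]>60)
        lev={'pul':(.045,.06,.052),'stand':(.05,.075,.054),'small':(.037,.052,.044)}[name]
        mh=(m&(W[...,2]>lev[0])&(W[...,2]<lev[1])).astype(np.uint8)
        cs,_=cv2.findContours(mh,0,cv2.CHAIN_APPROX_NONE);q=max(cs,key=cv2.contourArea)[:,0]
        P=np.array([ray(u,v,lev[2]) for u,v in q]);(cc,r)=cv2.minEnclosingCircle(P[:,:2].astype(np.float32))
        print(n,name,'top',cc,2*r,'med',np.median(W[mh>0],0),'zmax',np.percentile(W[mh>0][:,2],99),mh.sum())
        md=(m&(W[...,2]>.005)).astype(np.uint8)
        if name=='pul':
            mm=m&(W[...,2]>.010)&(W[...,2]<.022);Q=W[mm];print('  disc face z',np.median(Q[:,2]))
            cs,_=cv2.findContours(md,0,cv2.CHAIN_APPROX_NONE);q=max(cs,key=cv2.contourArea)[:,0]
            P=np.array([ray(u,v,.012) for u,v in q]);e=cv2.fitEllipse(P[:,:2].astype(np.float32)*1000);print('  disc',e)
        if name=='stand':
            Q=W[mh>0];e=cv2.fitEllipse(P[:,:2].astype(np.float32)*1000);print('  head',e)
a=cv2.imread('pics/t0.png')[80:280,300:500];b=cv2.imread('pics/s0.png')[110:310,180:380]
cv2.imwrite('pics/crop.png',cv2.resize(np.hstack([a,b]),None,fx=2,fy=2))
E
```

```text
top pul top (0.4374732971191406, -0.22420448064804077) 0.03653169050812721 med [ 0.43723977 -0.22445156  0.05223268] zmax 0.055362550877741494 277
  disc face z 0.01678298622576318
  disc ((438.1195068359375, -225.87423706054688), (108.12842559814453, 109.14974212646484), 27.968324661254883)
top stand top (0.66666579246521, -0.10794105380773544) 0.09182662516832352 med [ 0.66335581 -0.10741143  0.05987846] zmax 0.06656596008205103 1484
  head ((667.15966796875, -107.59678649902344), (88.25215911865234, 89.43075561523438), 69.18022155761719)
top small top (0.4540212154388428, 0.13361193239688873) 0.025476600974798203 med [0.45388754 0.13347938 0.04438125] zmax 0.047595647792486234 128
scene pul top (0.44228580594062805, -0.22238637506961823) 0.040729280561208725 med [ 0.44083342 -0.22266849  0.05174886] zmax 0.05457064767277308 143
  disc face z 0.01621012461372592
  disc ((437.1021728515625, -225.68157958984375), (107.9993667602539, 109.99335479736328), 121.41104888916016)
scene stand top (0.6698117256164551, -0.10608780384063721) 0.09301657974720001 med [ 0.67341004 -0.10329514  0.05960572] zmax 0.0664187051339245 1299
  head ((669.3743286132812, -106.41729736328125), (88.4100341796875, 90.12603759765625), 144.2328338623047)
scene small top (0.45895475149154663, 0.13465149700641632) 0.02746604196727276 med [0.45812822 0.13533817 0.04342008] zmax 0.04710911671547239 86
```

View pics/crop.png

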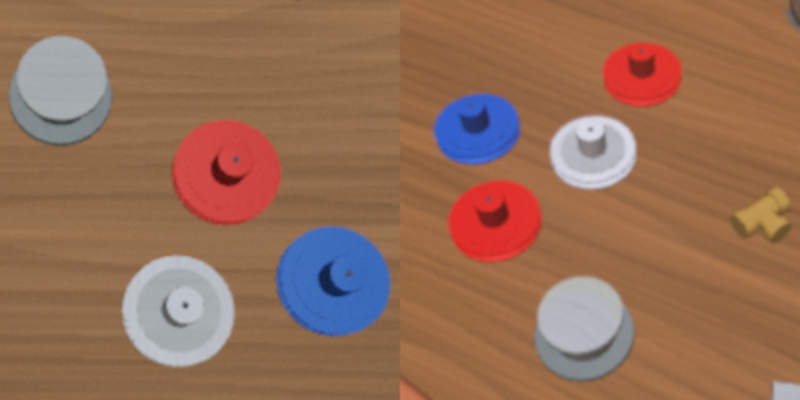

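White pulley confirmed: the hub is 36 mm and the disc about 109 mm across, at (0.438, -0.225). The stand is at (0.668, -0.107). Travelling now.

Emit:
play_rows:
  steps: [1, -1, 0, 0, 0, 0, 1, -1, 0, 0, 0, 0, 1, -1, 0, 0, 0, 0, 1, -1, 0, 0, 0, 0, 1, -1, 0, 0, 0, 0, 1, -1, 0, 0, 0, 0, 1, -1, 0, 0, 0, 0, 1, -1, 0, 0, 0, 0]
  claw: 1

```text
t: 0.9
tcp_pos: [0.371, 0.4007, 0.1899]
tool_rot: [-1.571, 0.0, -0.279]
force: [-1.0, 0.1, -0.7]
width: 0.0877
```

Emit:
play_rows:
  steps: [0.335, -1, 0, 0, 0, 0, 0.335, -1, 0, 0, 0, 0, 0.335, -1, 0, 0, 0, 0, 0.335, -1, 0, 0, 0, 0, 0.335, -1, 0, 0, 0, 0]

```text
t: 1.4
tcp_pos: [0.4386, 0.1973, 0.1902]
tool_rot: [-1.572, -0.001, -0.281]
force: [0.0, 0.5, -0.6]
width: 0.088
```

Emit:
play_rows:
  steps: [0, -1, 0, 0, 0, 0, 0, -1, 0, 0, 0, 0, 0, -1, 0, 0, 0, 0, 0, -1, 0, 0, 0, 0, 0, -1, 0, 0, 0, 0]

```text
t: 1.9
tcp_pos: [0.4376, -0.0029, 0.1903]
tool_rot: [-1.572, -0.001, -0.282]
force: [1.0, 0.8, -0.1]
width: 0.0879
```

Emit:
play_rows:
  steps: [0, -1, 0, 0, 0, 0, 0, -1, 0, 0, 0, 0, 0, -1, 0, 0, 0, 0, 0, -1, 0, 0, 0, 0, 0, -1, 0, 0, 0, 0, 0, -1, 0, 0, 0, 0]

```text
t: 2.5
tcp_pos: [0.4386, -0.1976, 0.1897]
tool_rot: [-1.571, 0.001, -0.277]
force: [0.0, 0.7, -0.4]
width: 0.0877
```

Emit:
play_rows:
  steps: [0, -0.13, 0, 0, 0, 0, 0, -0.13, -0.25, 0, 0, 0, 0, -0.13, -0.5, 0, 0, 0, 0, -0.13, -0.6, 0, 0, 0, 0, -0.13, -0.7, 0, 0, 0, 0, -0.13, -0.77, 0, 0, 0, 0, -0.13, -0.81, 0, 0, 0, 0, -0.13, -0.84, 0, 0, 0, 0, -0.13, -0.84, 0, 0, 0]

```text
t: 3.4
tcp_pos: [0.4381, -0.2235, 0.0217]
tool_rot: [-1.57, 0.001, -0.275]
force: [-0.3, 0.5, 0.1]
width: 0.0875
```

```bash
python3 - <<'E'
from h import *
a=snap('top');b=snap('scene')
cv2.imwrite('pics/g.png',cv2.resize(np.hstack([a[0][150:300,310:470],b[0][90:240,190:350]])[:,:,::-1],None,fx=2.5,fy=2.5))
E
```

```text
(no output)
```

View pics/g.png

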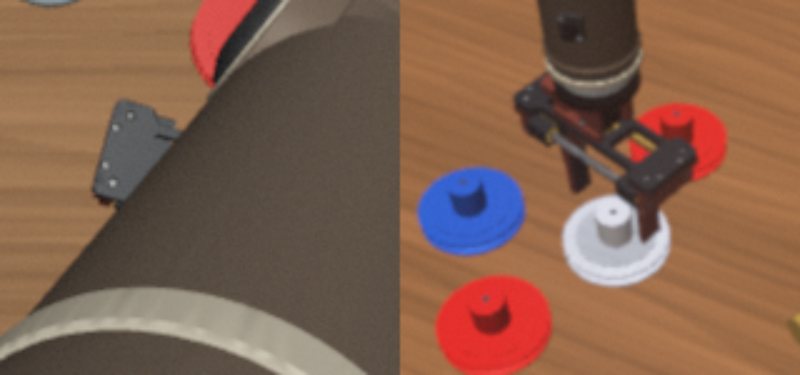

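```bash
python3 - <<'E'
from h import *
s=read_state();p=s['tcp_pos'];y=s['tool_rot'][2];print(p,s['tool_rot'],s['qpos'])
j=np.array([-np.sin(y),np.cos(y),0])
c=get_calibration('scene')
for n,X in dict(tcp=p,a=p+.044*j,b=p-.044*j,a2=p+.057*j,b2=p-.057*j,hubtop=[.438,-.225,.052],disc=[.438,-.225,.016]).items():
    q=np.array(c['R'])@np.array(X)+c['t'];u=q[0]/q[2]*c['fx']+c['cx'];v=q[1]/q[2]*c['fy']+c['cy']
    print(n,'crop px',(u-190)*2.5+400,(v-90)*2.5)
E
```

```text
[ 0.43835602 -0.22439851  0.0224859 ] [-1.57050455e+00 -6.29319691e-04 -2.76143008e-01] [-0.00267259  0.44534041  0.47659849  2.09775312 -0.32529906  0.66814235
  1.98671132]
tcp crop px 615.1012223137519 229.8630310141018
a crop px 645.8913545136352 252.05500637087425
b crop px 585.3137752161031 208.39374054010085
a2 crop px 655.1877773011147 258.7553993430962
b2 crop px 576.6976887556873 202.18369970103964
hubtop crop px 612.199865599893 210.71750212260162
disc crop px 615.3063882802628 233.42514653360445
```

```bash
python3 - <<'E'
from h import *
a=snap('scene');W=world(a[1],a[2])
np.savez('1.npz',i=a[0],d=a[1])
cv2.imwrite('pics/g2.png',cv2.resize(a[0][130:210,240:320][:,:,::-1],None,fx=7,fy=7,interpolation=cv2.INTER_CUBIC))
for (u,v) in [(290,183),(289,178),(291,175),(292,180),(264,164),(262,158),(263,161)]: print(u,v,W[v,u].round(3),a[0][v,u])
E
```

```text
290 183 [ 0.454 -0.173  0.063] [84 64 64]
289 178 [ 0.457 -0.172  0.085] [66 42 39]
291 175 [ 0.45 -0.17  0.09] [66 40 36]
292 180 [ 0.448 -0.17   0.07 ] [78 59 58]
264 164 [ 0.424 -0.264  0.058] [86 60 46]
262 158 [ 0.427 -0.265  0.082] [45 36 34]
263 161 [ 0.427 -0.263  0.072] [43 34 34]
```

View pics/g2.png

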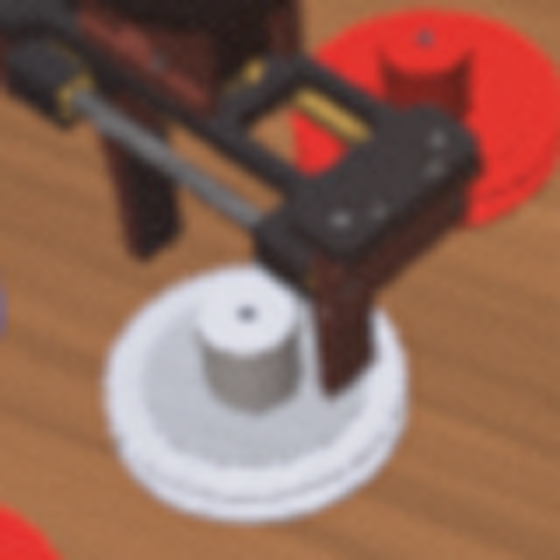

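```bash
python3 - <<'E'
from h import *
z=np.load('1.npz');c=get_calibration('scene');W=world(z['d'],c);im=z['i']
np.set_printoptions(suppress=True,precision=3)
for u0,rows in ((287,range(172,192,2)),(289,range(172,192,2)),(261,range(158,172,2)),(259,range(158,172,2))):
    for v in rows: print(u0,v,W[v,u0],im[v,u0])
E
```

```text
287 172 [ 0.491 -0.155  0.151] [76 47 40]
287 174 [ 0.494 -0.153  0.147] [81 51 48]
287 176 [ 0.492 -0.155  0.138] [77 45 42]
287 178 [ 0.464 -0.174  0.092] [74 45 40]
287 180 [ 0.464 -0.174  0.084] [71 43 37]
287 182 [ 0.463 -0.175  0.076] [72 44 39]
287 184 [ 0.463 -0.176  0.068] [73 42 39]
287 186 [ 0.465 -0.175  0.061] [120 107 109]
287 188 [0.985 0.161 0.822] [180 181 190]
287 190 [ 0.445 -0.189  0.016] [185 186 195]
289 172 [ 0.487 -0.152  0.148] [78 52 48]
289 174 [ 0.486 -0.153  0.14 ] [73 45 40]
289 176 [ 0.46  -0.17   0.097] [67 41 37]
289 178 [ 0.457 -0.172  0.085] [66 42 39]
289 180 [ 0.458 -0.172  0.078] [66 43 37]
289 182 [ 0.458 -0.173  0.07 ] [65 40 34]
289 184 [ 0.457 -0.174  0.061] [82 65 63]
289 186 [ 0.434 -0.189  0.02 ] [162 162 169]
289 188 [ 0.436 -0.188  0.014] [183 187 194]
289 190 [ 0.443 -0.184  0.017] [192 194 203]
261 158 [ 0.428 -0.267  0.083] [46 36 34]
261 160 [ 0.43  -0.267  0.077] [45 35 33]
261 162 [ 0.432 -0.266  0.073] [46 37 36]
261 164 [ 0.432 -0.267  0.065] [45 36 35]
261 166 [ 0.435 -0.266  0.06 ] [83 57 43]
261 168 [ 0.398 -0.296  0.001] [147 104  70]
261 170 [ 0.405 -0.291  0.002] [147 101  68]
259 158 [ 0.435 -0.268  0.089] [50 39 36]
259 160 [ 0.435 -0.269  0.081] [57 36 37]
259 162 [ 0.437 -0.268  0.076] [63 37 38]
259 164 [ 0.436 -0.27   0.067] [66 39 38]
259 166 [ 0.436 -0.272  0.058] [95 62 48]
259 168 [ 0.4   -0.301 -0.   ] [147 101  69]
259 170 [ 0.407 -0.297  0.001] [148 102  69]
```

The depth shows the visible fingertips at z≈0.058 although the TCP reads 0.022, so the two disagree. A gentle close will show whether anything is between the pads.

Emit:
play_rows:
  steps: [0, 0, 0, 0, 0, 0, 0, 0, 0, 0, 0, 0, 0, 0, 0, 0, 0, 0, 0, 0, 0, 0, 0, 0, 0, 0, 0, 0, 0, 0, 0, 0, 0, 0, 0, 0, 0, 0, 0, 0, 0, 0]
  claw: 0.3
  newtons: 5

```text
t: 4.25
tcp_pos: [0.4378, -0.2248, 0.022]
tool_rot: [-1.571, 0.0, -0.277]
force: [-0.5, -0.4, 0.2]
width: 0.0354
```

```bash
python3 - <<'E'
from h import *
a=snap('scene');s=read_state();print(s['t'],s['width'],s['force'],s['tcp_pos'])
cv2.imwrite('pics/g3.png',cv2.resize(a[0][130:210,240:320][:,:,::-1],None,fx=7,fy=7,interpolation=cv2.INTER_CUBIC))
E
```

```text
4.3 0.030856799441450988 [-0.28266191  0.45918821  1.08832125] [ 0.43778623 -0.22478093  0.02202296]
```

View pics/g3.png

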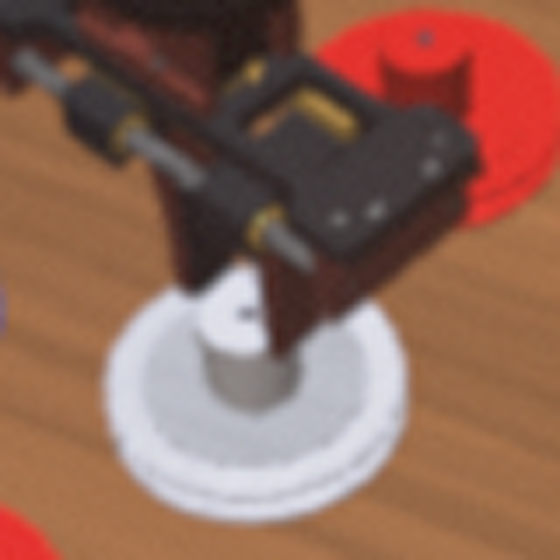

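The width is 0.031, below the 36 mm hub, so the fingers closed above it. The true tips sit about 36 mm higher than the TCP reading. I'll open, then lower in small steps watching the force.

Emit:
play_rows:
  steps: [0, 0, 0, 0, 0, 0, 0, 0, 0, 0, 0, 0, 0, 0, 0, 0, 0, 0, 0, 0, 0, 0, 0, 0, 0, 0, 0, 0, 0, 0, 0, 0, 0, 0, 0, 0, 0, 0, 0, 0, 0, 0]
  claw: 1

```text
t: 5.0
tcp_pos: [0.4378, -0.2248, 0.022]
tool_rot: [-1.571, 0.0, -0.277]
force: [-0.7, 0.3, -0.1]
width: 0.0836
```

Emit:
play_rows:
  steps: [0, 0, -0.04, 0, 0, 0, 0, 0, -0.07, 0, 0, 0, 0, 0, -0.1, 0, 0, 0, 0, 0, -0.12, 0, 0, 0, 0, 0, -0.14, 0, 0, 0, 0, 0, -0.14, 0, 0, 0]

```text
t: 5.6
tcp_pos: [0.4374, -0.2247, -0.0065]
tool_rot: [-1.571, 0.001, -0.277]
force: [0.9, 0.3, -1.0]
width: 0.0877
```

```bash
python3 - <<'E'
from h import *
a=snap('scene');s=read_state();print(s['t'],s['width'],s['force'],s['tcp_pos'])
np.set_printoptions(suppress=True,precision=3)
W=world(a[1],a[2]);m=(a[0].max(-1)<100)&(W[...,2]>.005)&(W[...,2]<.2)
sub=np.zeros_like(m);sub[130:215,240:320]=1;m&=sub
for nm,k in (('R',W[...,1]>-.2),('L',W[...,1]<-.25)):
    P=W[m&k&(W[...,2]<.075)];print(nm,len(P),np.percentile(P,[1,5,50,95],axis=0))
cv2.imwrite('pics/g4.png',cv2.resize(a[0][130:210,240:320][:,:,::-1],None,fx=7,fy=7,interpolation=cv2.INTER_CUBIC))
E
```

```text
5.65 0.08736903408414175 [ 0.30849796 -0.2060455   0.2743098 ] [ 0.43759957 -0.22480987 -0.00621778]
R 52 [[ 0.444 -0.18   0.033]
 [ 0.447 -0.179  0.035]
 [ 0.456 -0.173  0.047]
 [ 0.463 -0.17   0.064]]
L 85 [[ 0.417 -0.277  0.031]
 [ 0.419 -0.275  0.033]
 [ 0.431 -0.266  0.051]
 [ 0.436 -0.263  0.071]]
```

View pics/g4.png

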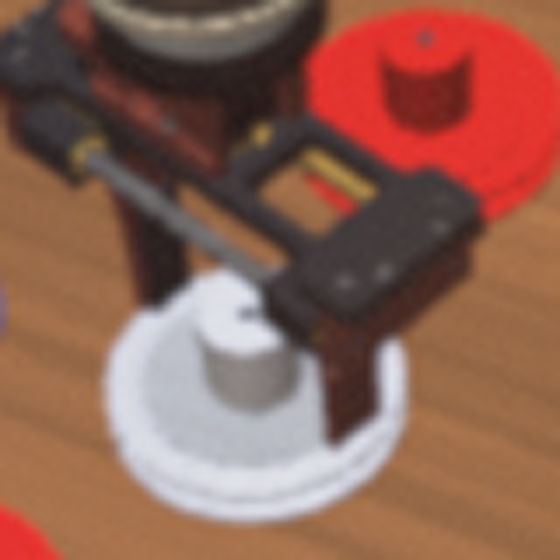

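Tips are now at z≈0.030 with no contact, as expected. I'll lower 6 mm more and grip.

Emit:
play_rows:
  steps: [0, 0, -0.015, 0, 0, 0, 0, 0, -0.03, 0, 0, 0, 0, 0, -0.03, 0, 0, 0]

```text
t: 5.95
tcp_pos: [0.4377, -0.2247, -0.0122]
tool_rot: [-1.571, 0.0, -0.277]
force: [-0.0, 0.3, -0.8]
width: 0.0878
```

Emit:
play_rows:
  steps: [0, 0, 0, 0, 0, 0, 0, 0, 0, 0, 0, 0, 0, 0, 0, 0, 0, 0, 0, 0, 0, 0, 0, 0, 0, 0, 0, 0, 0, 0, 0, 0, 0, 0, 0, 0, 0, 0, 0, 0, 0, 0, 0, 0, 0, 0, 0, 0]
  claw: 0.2
  newtons: 25

```text
t: 6.75
tcp_pos: [0.4378, -0.225, -0.0119]
tool_rot: [-1.571, -0.0, -0.277]
force: [-0.8, -1.5, -0.0]
width: 0.0357
```

The width is 36 mm, so the hub is held. Lifting smoothly.

Emit:
play_rows:
  steps: [0, 0, 0.03, 0, 0, 0, 0, 0, 0.1, 0, 0, 0, 0, 0, 0.2, 0, 0, 0, 0, 0, 0.3, 0, 0, 0, 0, 0, 0.4, 0, 0, 0, 0, 0, 0.47, 0, 0, 0, 0, 0, 0.5, 0, 0, 0, 0, 0, 0.5, 0, 0, 0]

```text
t: 7.55
tcp_pos: [0.4379, -0.2246, 0.0885]
tool_rot: [-1.57, -0.001, -0.277]
force: [0.0, -0.3, -5.5]
width: 0.0353
```

Emit:
play_rows:
  steps: [0.08, 0.04, 0, 0, 0, 0, 0.2, 0.1, 0, 0, 0, 0, 0.35, 0.18, 0, 0, 0, 0, 0.5, 0.26, 0, 0, 0, 0, 0.65, 0.34, 0, 0, 0, 0, 0.8, 0.42, 0, 0, 0, 0, 0.9, 0.46, 0, 0, 0, 0, 0.97, 0.5, 0, 0, 0, 0, 1, 0.52, 0, 0, 0, 0]

```text
t: 8.45
tcp_pos: [0.6387, -0.1184, 0.086]
tool_rot: [-1.571, 0.002, -0.274]
force: [0.4, -0.4, -5.5]
width: 0.0357
```

Emit:
play_rows:
  steps: [0.04, 0.02, 0, 0, 0, 0, 0.1, 0.05, 0, 0, 0, 0, 0.14, 0.065, 0, 0, 0, 0, 0.15, 0.07, 0, 0, 0, 0, 0.15, 0.07, 0, 0, 0, 0, 0.15, 0.07, 0, 0, 0, 0]

```text
t: 9.05
tcp_pos: [0.6673, -0.1073, 0.0881]
tool_rot: [-1.571, 0.0, -0.277]
force: [0.3, -0.1, -5.1]
width: 0.0357
```

```bash
python3 - <<'E'
from h import *
a=snap('top');b=snap('scene');s=read_state();print(s['t'],s['width'],s['force'],s['tcp_pos'],s['tool_rot'])
np.savez('2.npz',ti=a[0],td=a[1],si=b[0],sd=b[1])
cv2.imwrite('pics/p1.png',cv2.resize(np.hstack([a[0][40:200,230:430],b[0][160:320,170:370]])[:,:,::-1],None,fx=2,fy=2))
E
```

```text
9.15 0.03568203031832365 [-0.2441552  -0.28730595 -5.61590126] [ 0.6673766  -0.10727016  0.08816864] [-1.57085576e+00  1.47893127e-04 -2.77526786e-01]
```

View pics/p1.png

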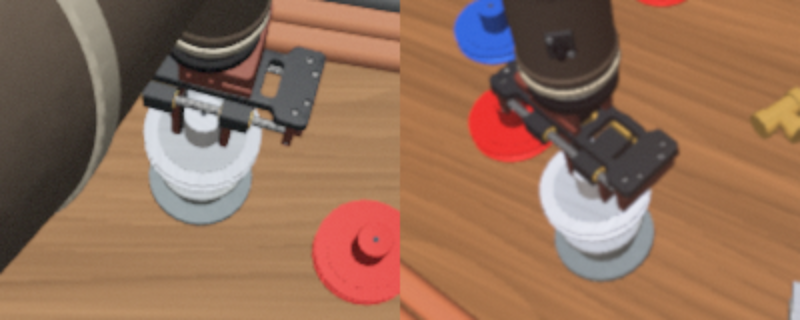

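```bash
cat > m.py <<'E'
from h import *
from scipy.optimize import least_squares
def circ(im,d,c,box,zlo,zhi,h,r,vmin):
    W=world(d,c);hsv=cv2.cvtColor(im,cv2.COLOR_RGB2HSV);R=np.array(c['R']);cam=-R.T@np.array(c['t'])
    x0,y0,x1,y1=box;s=np.zeros((400,640),bool);s[y0:y1,x0:x1]=1
    m=(s&(hsv[...,1]<70)&(hsv[...,2]>vmin)&(W[...,2]>zlo)&(W[...,2]<zhi)).astype(np.uint8)
    P=W[m>0];pl=np.linalg.lstsq(np.c_[P[:,:2]-P[:,:2].mean(0),np.ones(len(P))],P[:,2],rcond=None)[0]
    cs,_=cv2.findContours(m,0,cv2.CHAIN_APPROX_NONE);q=np.vstack([k[:,0] for k in cs])
    D=np.c_[(q[:,0]-c['cx'])/c['fx'],(q[:,1]-c['cy'])/c['fy'],np.ones(len(q))]@R
    P=(cam+D*((h-cam[2])/D[:,2])[:,None])[:,:2]
    q=cv2.convexHull(P.astype(np.float32))[:,0];far=P
    f=least_squares(lambda p:np.hypot(*(far-p[:2]).T)-p[2],[*P.mean(0),r],loss='cauchy',f_scale=.001)
    res=abs(f.fun)<.0025
    return f.x.round(4),res.sum(),len(far),'z,slope',pl[2].round(4),pl[:2].round(3)
E
python3 - <<'E'
from m import *
z=np.load('0.npz');w=np.load('2.npz')
for n,k,b0,b1,b2 in (('top','t',(300,92,362,158),(295,70,365,150),(355,200,425,270)),('scene','s',(243,243,300,300),(235,225,300,295),(250,163,305,207))):
    c=get_calibration(n)
    print(n,'stand',circ(z[k+'i'],z[k+'d'],c,b0,.049,.075,.054,.045,60))
    print(n,'pulley0',circ(z[k+'i'],z[k+'d'],c,b2,.012,.022,.016,.055,100))
    for v in (100,150): print(n,'held',circ(w[k+'i'],w[k+'d'],c,b1,.110,.124,.116,.055,v))
E
```

```text
top stand (array([ 0.667 , -0.1077,  0.0445]), np.int64(123), 124, 'z,slope', np.float64(0.0598), array([0.022, 0.002]))
top pulley0 (array([ 0.4377, -0.2253,  0.054 ]), np.int64(154), 154, 'z,slope', np.float64(0.0168), array([-0.   ,  0.002]))
top held (array([ 0.6662, -0.1067,  0.0534]), np.int64(103), 201, 'z,slope', np.float64(0.1165), array([ 0.006, -0.001]))
top held (array([ 0.6662, -0.1067,  0.0533]), np.int64(101), 190, 'z,slope', np.float64(0.1164), array([ 0.003, -0.   ]))
scene stand (array([ 0.6696, -0.1063,  0.0447]), np.int64(114), 114, 'z,slope', np.float64(0.0594), array([-0.02 , -0.018]))
scene pulley0 (array([ 0.4394, -0.2241,  0.054 ]), np.int64(106), 106, 'z,slope', np.float64(0.0163), array([0.003, 0.002]))
scene held (array([ 0.6698, -0.1057,  0.0538]), np.int64(91), 149, 'z,slope', np.float64(0.1163), array([-0.009,  0.001]))
scene held (array([ 0.6698, -0.1057,  0.0538]), np.int64(91), 149, 'z,slope', np.float64(0.1162), array([-0.007,  0.   ]))
```

The pulley is held level and centred within about 1 mm of the stand axis (the cameras average (-0.3, +0.8) mm, the motion data about 0). I'll nudge y by -0.4 mm and descend to 4 mm above the crown.

Emit:
play_rows:
  steps: [0.001, -0.002, -0.03, 0, 0, 0, 0.001, -0.002, -0.07, 0, 0, 0, 0.001, -0.002, -0.11, 0, 0, 0, 0.001, -0.002, -0.14, 0, 0, 0, 0.001, -0.002, -0.155, 0, 0, 0, 0.001, -0.002, -0.155, 0, 0, 0, 0.001, -0.002, -0.155, 0, 0, 0]

```text
t: 9.85
tcp_pos: [0.6681, -0.1073, 0.0571]
tool_rot: [-1.571, -0.0, -0.277]
force: [-0.1, -1.0, -5.7]
width: 0.0355
```

Emit:
play_rows:
  steps: [0, 0, -0.003, 0, 0, 0, 0, 0, -0.006, 0, 0, 0, 0, 0, -0.009, 0, 0, 0, 0, 0, -0.012, 0, 0, 0, 0, 0, -0.012, 0, 0, 0]

```text
t: 10.35
tcp_pos: [0.668, -0.1071, 0.0546]
tool_rot: [-1.571, 0.0, -0.277]
force: [0.2, 0.4, -4.5]
width: 0.0355
```

Emit:
play_rows:
  steps: [0, 0, -0.002, 0, 0, 0, 0, 0, -0.004, 0, 0, 0, 0, 0, -0.004, 0, 0, 0, 0, 0, -0.004, 0, 0, 0]

```text
t: 10.75
tcp_pos: [0.668, -0.1072, 0.0539]
tool_rot: [-1.571, -0.0, -0.277]
force: [0.1, -0.2, -5.5]
width: 0.0355
```

```bash
python3 - <<'E'
from h import *
s=read_state();print(s['force'],s['moment'],s['tcp_pos'])
E
```

```text
[ 0.10153219 -0.18550732 -5.50521026] [ 0.02808953 -0.01841028 -0.01230238] [ 0.66802034 -0.10716092  0.05385656]
```

Not yet touching; 0.4 mm steps.

Emit:
play_rows:
  steps: [0, 0, -0.002, 0, 0, 0, 0, 0, -0.002, 0, 0, 0, 0, 0, -0.004, 0, 0, 0, 0, 0, -0.004, 0, 0, 0]

```text
t: 11.15
tcp_pos: [0.668, -0.1072, 0.0531]
tool_rot: [-1.571, -0.0, -0.277]
force: [0.1, 0.0, -5.5]
width: 0.0359
```

Emit:
play_rows:
  steps: [0, 0, -0.002, 0, 0, 0, 0, 0, -0.002, 0, 0, 0, 0, 0, -0.002, 0, 0, 0]

```text
t: 11.45
tcp_pos: [0.6681, -0.1073, 0.0529]
tool_rot: [-1.571, -0.0, -0.277]
force: [-0.0, 0.3, -2.6]
width: 0.0353
```

Contact, as predicted at 0.053. Easing by 0.2 mm, then relaxing the grip before opening.

Emit:
play_rows:
  steps: [0, 0, -0.001, 0, 0, 0, 0, 0, -0.001, 0, 0, 0, 0, 0, -0.001, 0, 0, 0]

```text
t: 11.75
tcp_pos: [0.6682, -0.1072, 0.0528]
tool_rot: [-1.571, -0.0, -0.277]
force: [-1.7, 0.5, 1.4]
width: 0.036
```

Emit:
play_rows:
  steps: [0, 0, 0, 0, 0, 0, 0, 0, 0, 0, 0, 0, 0, 0, 0, 0, 0, 0, 0, 0, 0, 0, 0, 0]
  newtons: 3

```text
t: 12.15
tcp_pos: [0.6684, -0.1073, 0.0528]
tool_rot: [-1.571, -0.001, -0.277]
force: [-1.1, 0.7, 3.2]
width: 0.0362
```

Emit:
play_rows:
  steps: [0, 0, 0, 0, 0, 0, 0, 0, 0, 0, 0, 0, 0, 0, 0, 0, 0, 0, 0, 0, 0, 0, 0, 0]
  claw: 0.6

```text
t: 12.55
tcp_pos: [0.668, -0.1072, 0.0523]
tool_rot: [-1.571, 0.0, -0.277]
force: [0.3, 0.8, 0.7]
width: 0.0525
```

```bash
python3 - <<'E'
from m import *
a=snap('top');b=snap('scene');s=read_state();print(s['t'],s['width'],s['force'],s['tcp_pos'])
for n,k,b1 in (('top',a,(290,80,365,155)),('scene',b,(235,225,300,300))):
    print(n,circ(*k,b1,.070,.092,.081,.055,100))
cv2.imwrite('pics/p2.png',cv2.resize(np.hstack([a[0][40:200,230:430],b[0][160:320,170:370]])[:,:,::-1],None,fx=2,fy=2))
E
```

```text
12.65 0.05268326031921461 [-0.1874     -0.11261636  0.26703559] [ 0.6679795  -0.10720266  0.05236697]
top (array([ 0.6571, -0.1068,  0.0466]), np.int64(69), 232, 'z,slope', np.float64(0.0814), array([ 0.002, -0.041]))
scene (array([ 0.6707, -0.1041,  0.0547]), np.int64(96), 166, 'z,slope', np.float64(0.0805), array([-0.046, -0.06 ]))
```

View pics/p2.png

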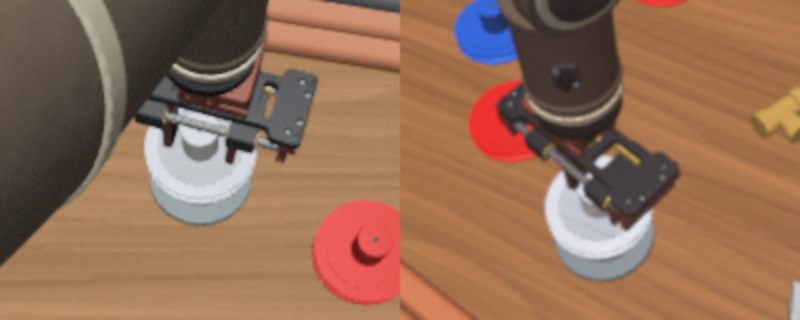

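```bash
cat > tilt.py <<'E'
from m import *
from scipy.optimize import least_squares
def tilt(n,k,b,h=.081):
    W=world(k[1],k[2]);x0,y0,x1,y1=b;w=W[y0:y1,x0:x1].reshape(-1,3);im=k[0][y0:y1,x0:x1].reshape(-1,3)
    hs=im.max(1).astype(int)
    r=np.hypot(w[:,0]-.668,w[:,1]+.107);P=w[(r<.05)&(r>.022)&(abs(w[:,2]-h)<.012)&(hs>130)]
    f=least_squares(lambda p:p[0]*(P[:,0]-.668)+p[1]*(P[:,1]+.107)+p[2]-P[:,2],[0,0,h],loss='cauchy',f_scale=.001)
    print(n,'slope deg',np.degrees(f.x[:2]).round(2),'z',f.x[2].round(4),len(P))
E
python3 - <<'E'
from tilt import *
for i in range(4):
    a=snap('top');b=snap('scene');print(read_state()['t'])
    tilt('top',a,(290,80,365,155));tilt('scene',b,(235,225,300,300))
E
```

```text
12.75
top slope deg [-1.86 -3.18] z 0.0816 822
scene slope deg [-1.56 -2.68] z 0.0811 664
12.85
top slope deg [-0.71 -2.5 ] z 0.0817 830
scene slope deg [-1.15 -2.41] z 0.0811 660
12.95
top slope deg [-1.56 -3.19] z 0.0815 824
scene slope deg [-1.55 -3.4 ] z 0.0812 677
13.05
top slope deg [-1.45 -3.26] z 0.0816 816
scene slope deg [-1.95 -2.53] z 0.0813 663
```

```bash
python3 - <<'E'
from tilt import *
a=snap('top');b=snap('scene');print(read_state()['t'])
z=np.load('0.npz')
for n,k,bx,st in (('top',a,(290,70,370,160),(.667,-.1077)),('scene',b,(230,220,305,300),(.6696,-.1063))):
    im,d,c=k;W=world(d,c);x0,y0,x1,y1=bx
    tilt(n,k,bx)
    s=np.zeros((400,640),bool);s[y0:y1,x0:x1]=1
    m=s&(im.max(-1)>130)&(abs(W[...,2]-.081)<.0075)
    P=W[m][:,:2]
    # outermost points per angle
    cc=np.median(P,0)
    for _ in range(5):
        ang=np.arctan2(*(P-cc).T[::-1]);r=np.hypot(*(P-cc).T);bins=np.digitize(ang,np.linspace(-np.pi,np.pi,49))
        Q=np.array([P[bins==i][np.argsort(r[bins==i])[-2]] for i in range(1,49) if (bins==i).sum()>6])
        f=least_squares(lambda p:np.hypot(*(Q-p).T)-.055,cc,loss='cauchy',f_scale=.001);cc=f.x
    print(n,'centre',cc.round(4),'minus stand',(cc-st).round(4),len(Q),(abs(f.fun)<.003).sum())
    # hub top
    h=s&(W[...,2]>.110)&(W[...,2]<.123)&(im.max(-1)>130);H=W[h];print('  hubtop',len(H),H.mean(0).round(4) if len(H) else '', H.min(0).round(3),H.max(0).round(3))
cv2.imwrite('pics/p3.png',cv2.resize(np.hstack([a[0][70:160,285:375],b[0][215:305,225:315]])[:,:,::-1],None,fx=4.4,fy=4.4,interpolation=cv2.INTER_CUBIC))
E
```

```text
13.15
top slope deg [-1.59 -2.35] z 0.0814 818
top centre [ 0.6692 -0.1063] minus stand [0.0022 0.0014] 28 26
  hubtop 190 [ 0.6656 -0.1036  0.1164] [ 0.652 -0.121  0.111] [ 0.686 -0.069  0.12 ]
scene slope deg [-1.71 -2.72] z 0.0812 664
scene centre [ 0.6689 -0.1048] minus stand [-0.0007  0.0015] 30 29
  hubtop 32 [ 0.6816 -0.1118  0.1155] [ 0.662 -0.142  0.111] [ 0.69  -0.1    0.119]
```

View pics/p3.png

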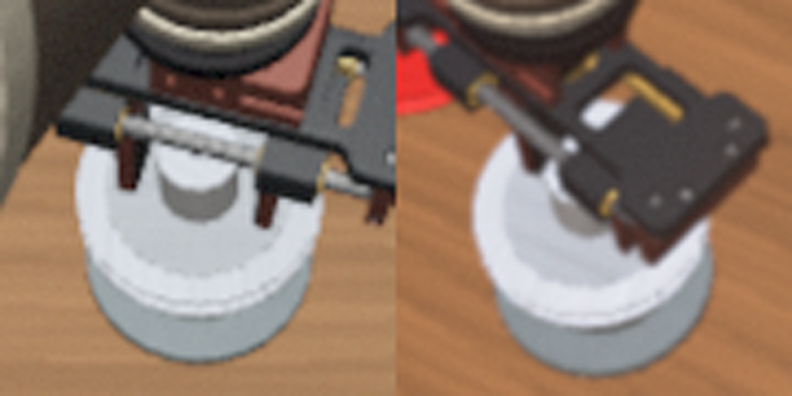

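It balances, but the depth data suggest about 3° of tilt, more than the measured offset of about 1.5 mm explains. I'll back off for a clear view.

Emit:
play_rows:
  steps: [0, 0, 0, 0, 0, 0, 0, 0, 0, 0, 0, 0, 0, 0, 0, 0, 0, 0, 0, 0, 0.05, 0, 0, 0, 0, 0, 0.15, 0, 0, 0, 0, 0, 0.3, 0, 0, 0, 0, 0, 0.5, 0, 0, 0, 0, 0, 0.75, 0, 0, 0, -0.25, 0, 0.75, 0, 0, 0, -0.5, 0, 0.75, 0, 0, 0, -0.75, 0, 0.75, 0, 0, 0, -1, 0, 0.75, 0, 0, 0, -1, 0, 0.75, 0, 0, 0]
  claw: 1

```text
t: 14.45
tcp_pos: [0.4613, -0.1078, 0.2026]
tool_rot: [-1.568, 0.004, -0.28]
force: [1.0, 0.8, 0.7]
width: 0.0883
```

```bash
cat > fin.py <<'E'
from tilt import *
a=snap('top');b=snap('scene')
for i in range(3):
    if i: a=snap('top');b=snap('scene')
    tilt('top',a,(290,70,375,170));tilt('scene',b,(230,210,310,310))
s=read_state();print(s['t'],s['width'],s['force'],s['tcp_pos'])
for n,k,bx,st in (('top',a,(285,65,375,170),(.667,-.1077)),('scene',b,(225,205,310,310),(.6696,-.1063))):
    im,d,c=k;W=world(d,c)
    r=circ(*k,bx,.073,.089,.081,.055,130);print(n,r[0],r[1:3],'minus stand',(r[0][:2]-st).round(4))
    r=circ(*k,bx,.110,.125,.117,.018,130);print(n,'hubtop',r,'minus stand',(r[0][:2]-st).round(4))
np.savez('3.npz',ti=a[0],td=a[1],si=b[0],sd=b[1])
E
python3 fin.py
```

```text
top slope deg [0. 0.] z 0.081 0
scene slope deg [-1.6 -2.9] z 0.0812 1271
top slope deg [0. 0.] z 0.081 0
scene slope deg [-1.48 -2.98] z 0.0812 1266
top slope deg [0. 0.] z 0.081 0
scene slope deg [-1.52 -2.98] z 0.0812 1267
14.75 0.08784541604267454 [0.35363798 0.71937816 0.13142446] [ 0.46934619 -0.10725823  0.20270692]m.py:7: RuntimeWarning: Mean of empty slice.
  P=W[m>0];pl=np.linalg.lstsq(np.c_[P[:,:2]-P[:,:2].mean(0),np.ones(len(P))],P[:,2],rcond=None)[0]
  ret = um.true_divide(
Traceback (most recent call last):
  File "fin.py", line 9, in <module>
    r=circ(*k,bx,.073,.089,.081,.055,130);print(n,r[0],r[1:3],'minus stand',(r[0][:2]-st).round(4))
  File "m.py", line 8, in circ
    cs,_=cv2.findContours(m,0,cv2.CHAIN_APPROX_NONE);q=np.vstack([k[:,0] for k in cs])
                                                       ~~~~~~~~~^^^^^^^^^^^^^^^^^^^^^^
ValueError: need at least one array to concatenate
```

```bash
python3 - <<'E'
from tilt import *
b=snap('scene')
st=np.array([.6696,-.1063]);bx=(225,205,310,310)
r=circ(*b,bx,.073,.089,.0812,.055,130);print(r,(r[0][:2]-st).round(4))
r=circ(*b,bx,.110,.125,.117,.018,130);print('hubtop',r,(r[0][:2]-st).round(4))
# dome apex from depth at start: sphere fit, R=0.1
z=np.load('0.npz')
for n,k,s0 in (('top','t',(.667,-.1077)),('scene','s',(.6696,-.1063))):
    W=world(z[k+'d'],get_calibration(n)).reshape(-1,3);P=W[(np.hypot(W[:,0]-s0[0],W[:,1]-s0[1])<.038)&(W[:,2]>.05)&(W[:,2]<.07)]
    f=least_squares(lambda p:np.linalg.norm(P-[p[0],p[1],p[2]-.1],axis=1)-.1,[*s0,.065],loss='cauchy',f_scale=.001);print(n,'apex',f.x.round(4),len(P),abs(f.fun).mean().round(5))
E
```

```text
(array([ 0.6706, -0.1048,  0.0549]), np.int64(144), 144, 'z,slope', np.float64(0.0808), array([-0.03 , -0.051])) [0.001  0.0015]
hubtop (array([ 0.6722, -0.1023,  0.0176]), np.int64(47), 47, 'z,slope', np.float64(0.1162), array([-0.056, -0.051])) [0.0026 0.004 ]
top apex [ 0.6673 -0.1074  0.0652] 1042 0.001
scene apex [ 0.6693 -0.1069  0.0649] 914 0.00107
```

The tilt is real: 3.3° down towards (+x, +y), along the jaw direction. The pulley is centred only within 1–2 mm and is not settling, so the release probably kicked it. I'll go back, regrip, shift slightly, and release in tiny opening steps.

Emit:
play_rows:
  steps: [0.25, 0, 0, 0, 0, 0, 0.5, 0, 0, 0, 0, 0, 0.75, 0, 0, 0, 0, 0, 1, 0, 0, 0, 0, 0, 1, 0, 0, 0, 0, 0, 1, 0, -0.2, 0, 0, 0, 1, 0, -0.4, 0, 0, 0, 1, 0, -0.55, 0, 0, 0, 1, 0, -0.65, 0, 0, 0, 1, 0, -0.71, 0, 0, 0, 1, 0, -0.74, 0, 0, 0, 1, 0, -0.74, 0, 0, 0, 1, 0, -0.74, 0, 0, 0]

```text
t: 16.1
tcp_pos: [0.6687, -0.1075, 0.0555]
tool_rot: [-1.571, -0.001, -0.277]
force: [0.7, -0.4, 0.5]
width: 0.0881
```

Emit:
play_rows:
  steps: [0, 0, 0, 0, 0, 0, 0, 0, 0, 0, 0, 0, 0, 0, 0, 0, 0, 0, 0, 0, 0, 0, 0, 0, 0, 0, 0, 0, 0, 0, 0, 0, 0, 0, 0, 0, 0, 0, 0, 0, 0, 0, 0, 0, 0, 0, 0, 0]
  claw: 0.3
  newtons: 20

```text
t: 16.9
tcp_pos: [0.668, -0.1071, 0.0544]
tool_rot: [-1.571, 0.0, -0.277]
force: [0.3, -0.2, -0.7]
width: 0.0358
```

Emit:
play_rows:
  steps: [0, 0, 0.01, 0, 0, 0, 0, 0, 0.03, 0, 0, 0, 0, 0, 0.05, 0, 0, 0, 0, 0, 0.06, 0, 0, 0, 0, 0, 0.06, 0, 0, 0, 0, 0, 0.06, 0, 0, 0]

```text
t: 17.5
tcp_pos: [0.6679, -0.1071, 0.0664]
tool_rot: [-1.571, 0.0, -0.277]
force: [0.1, 0.6, -5.7]
width: 0.0355
```

```bash
python3 - <<'E'
from tilt import *
a=snap('top');b=snap('scene');s=read_state();print(s['t'],s['width'],s['force'],s['tcp_pos'])
tilt('top',a,(285,65,375,170),.093);tilt('scene',b,(225,205,310,310),.093)
for n,k,bx,st in (('top',a,(285,65,375,170),(.667,-.1077)),('scene',b,(225,205,310,310),(.6696,-.1063))):
    r=circ(*k,bx,.086,.100,.093,.055,130);print(n,r[:3],(r[0][:2]-st).round(4))
E
```

```text
17.6 0.035436790661836436 [-0.24363804 -0.1581819  -5.40678254] [ 0.66790131 -0.10710652  0.06631298]
top slope deg [-0.61  0.1 ] z 0.0934 891
scene slope deg [-0.83  0.2 ] z 0.093 670
top (array([ 0.6675, -0.1067,  0.0537]), np.int64(97), 179) [0.0005 0.001 ]
scene (array([ 0.6708, -0.1053,  0.0538]), np.int64(90), 146) [0.0012 0.001 ]
```

Emit:
play_rows:
  steps: [-0.004, -0.005, 0, 0, 0, 0, -0.004, -0.005, -0.02, 0, 0, 0, -0.004, -0.005, -0.04, 0, 0, 0, -0.004, -0.005, -0.05, 0, 0, 0, -0.004, -0.005, -0.055, 0, 0, 0, -0.004, -0.005, -0.056, 0, 0, 0, -0.004, -0.005, -0.056, 0, 0, 0]

```text
t: 18.3
tcp_pos: [0.6673, -0.1082, 0.0553]
tool_rot: [-1.571, -0.0, -0.277]
force: [0.2, 0.3, -5.1]
width: 0.0357
```

Emit:
play_rows:
  steps: [0, 0, -0.001, 0, 0, 0, 0, 0, -0.002, 0, 0, 0, 0, 0, -0.002, 0, 0, 0]

```text
t: 18.6
tcp_pos: [0.6672, -0.1082, 0.0549]
tool_rot: [-1.571, -0.0, -0.277]
force: [0.8, -0.5, -5.4]
width: 0.0355
```

Emit:
play_rows:
  steps: [0, 0, -0.001, 0, 0, 0, 0, 0, -0.002, 0, 0, 0, 0, 0, -0.002, 0, 0, 0]

```text
t: 18.9
tcp_pos: [0.6673, -0.1082, 0.0546]
tool_rot: [-1.571, -0.0, -0.277]
force: [-0.7, 0.4, -4.4]
width: 0.0359
```

Emit:
play_rows:
  steps: [0, 0, -0.001, 0, 0, 0, 0, 0, -0.001, 0, 0, 0]

```text
t: 19.1
tcp_pos: [0.6673, -0.1082, 0.0545]
tool_rot: [-1.571, -0.0, -0.277]
force: [-0.3, 0.3, -3.0]
width: 0.0355
```

Emit:
play_rows:
  steps: [0, 0, -0.0005, 0, 0, 0, 0, 0, -0.0005, 0, 0, 0]

```text
t: 19.3
tcp_pos: [0.6673, -0.1082, 0.0545]
tool_rot: [-1.571, -0.0, -0.277]
force: [-0.5, 0.4, -1.3]
width: 0.0358
```

Emit:
play_rows:
  steps: [0, 0, 0, 0, 0, 0, 0, 0, 0, 0, 0, 0, 0, 0, 0, 0, 0, 0]
  claw: 0.415

```text
t: 19.6
tcp_pos: [0.6676, -0.1083, 0.0545]
tool_rot: [-1.571, -0.001, -0.277]
force: [0.3, 0.0, -0.4]
width: 0.0364
```

Emit:
play_rows:
  steps: [0, 0, 0, 0, 0, 0, 0, 0, 0, 0, 0, 0]
  claw: 0.425

```text
t: 19.8
tcp_pos: [0.6673, -0.1082, 0.0542]
tool_rot: [-1.571, -0.0, -0.277]
force: [-0.1, -0.8, -0.2]
width: 0.0374
```

Emit:
play_rows:
  steps: [0, 0, 0, 0, 0, 0, 0, 0, 0, 0, 0, 0]
  claw: 0.44

```text
t: 20.0
tcp_pos: [0.6672, -0.1082, 0.0542]
tool_rot: [-1.571, -0.0, -0.277]
force: [-1.0, -0.4, 0.0]
width: 0.0386
```

```bash
python3 - <<'E'
from tilt import *
for i in range(3):
    a=snap('top');b=snap('scene')
    tilt('top',a,(285,65,375,170));tilt('scene',b,(225,205,310,310))
s=read_state();print(s['t'],s['width'],s['force'],s['tcp_pos'])
E
```

```text
top slope deg [ 0.9  -0.11] z 0.0816 850
scene slope deg [0.7  0.03] z 0.0813 648
top slope deg [ 1.48 -0.16] z 0.0815 852
scene slope deg [ 1.44 -0.18] z 0.081 649
top slope deg [ 1.61 -0.57] z 0.0815 850
scene slope deg [0.97 0.02] z 0.0812 654
20.3 0.03899586075100446 [0.27536821 0.97766418 0.54997023] [ 0.66722117 -0.10820411  0.05415639]
```

Emit:
play_rows:
  steps: [0, 0, 0, 0, 0, 0, 0, 0, 0, 0, 0, 0]
  claw: 0.48

```text
t: 20.5
tcp_pos: [0.6672, -0.1082, 0.0541]
tool_rot: [-1.571, 0.0, -0.277]
force: [0.1, -0.0, 0.9]
width: 0.0423
```

Emit:
play_rows:
  steps: [0, 0, 0, 0, 0, 0, 0, 0, 0, 0, 0, 0, 0, 0, 0, 0, 0, 0]
  claw: 0.6

```text
t: 20.8
tcp_pos: [0.6672, -0.1082, 0.0541]
tool_rot: [-1.571, 0.0, -0.277]
force: [0.2, 0.3, 0.0]
width: 0.0525
```

```bash
python3 - <<'E'
from tilt import *
for i in range(4):
    a=snap('top');b=snap('scene')
    tilt('top',a,(285,65,375,170));tilt('scene',b,(225,205,310,310))
s=read_state();print(s['t'],s['width'],s['force'],s['tcp_pos'])
E
```

```text
top slope deg [ 1.32 -0.35] z 0.0815 867
scene slope deg [0.63 0.14] z 0.0813 643
top slope deg [ 0.64 -0.03] z 0.0814 869
scene slope deg [0.17 0.01] z 0.0812 646
top slope deg [ 0.67 -0.  ] z 0.0815 869
scene slope deg [ 0.5  -0.25] z 0.0812 645
top slope deg [0.95 0.03] z 0.0815 868
scene slope deg [ 0.8  -0.08] z 0.0812 649
21.2 0.0524054769595957 [-0.86798515  0.15985051  0.57300372] [ 0.66721806 -0.10817097  0.05415999]
```

It now balances free at about 0.7° in x and 0° in y. That is good enough. Opening fully and withdrawing upwards, then clear.

Emit:
play_rows:
  steps: [0, 0, 0, 0, 0, 0, 0, 0, 0, 0, 0, 0, 0, 0, 0, 0, 0, 0, 0, 0, 0, 0, 0, 0, 0, 0, 0.05, 0, 0, 0, 0, 0, 0.12, 0, 0, 0, 0, 0, 0.25, 0, 0, 0, 0, 0, 0.4, 0, 0, 0, 0, 0, 0.6, 0, 0, 0, 0, 0, 0.8, 0, 0, 0, -0.2, 0, 0.8, 0, 0, 0, -0.45, 0, 0.8, 0, 0, 0, -0.7, 0, 0.8, 0, 0, 0, -0.9, 0, 0.8, 0, 0, 0, -1, 0, 0.8, 0, 0, 0, -1, 0, 0.8, 0, 0, 0, -1, 0, 0.8, 0, 0, 0]
  claw: 1

```text
t: 22.9
tcp_pos: [0.4683, -0.1081, 0.2156]
tool_rot: [-1.569, -0.003, -0.277]
force: [1.1, 0.2, 0.1]
width: 0.0877
```

```bash
python3 - <<'E'
from tilt import *
bx=(225,205,310,310)
for i in range(6):
    b=snap('scene');tilt('scene',b,bx)
s=read_state();print(s['t'],s['width'],s['force'],s['tcp_pos'])
st=np.array([.6696,-.1063])
r=circ(*b,bx,.073,.089,.0812,.055,130);print(r[0],(r[0][:2]-st).round(4))
r=circ(*b,bx,.110,.125,.117,.018,130);print('hubtop',r[0],(r[0][:2]-st).round(4))
r=circ(*b,(388,224,426,260),.037,.052,.044,.012,100);print('small',r[0])
cv2.imwrite('pics/end.png',b[0][:,:,::-1])
E
```

```text
scene slope deg [ 1.   -0.05] z 0.0811 1179
scene slope deg [ 0.86 -0.04] z 0.0811 1186
scene slope deg [ 0.8  -0.01] z 0.0811 1184
scene slope deg [ 0.9  -0.05] z 0.0811 1197
scene slope deg [0.86 0.1 ] z 0.0811 1181
scene slope deg [0.83 0.16] z 0.0811 1183
23.2 0.08755944557099431 [-1.08071486 -0.13048507  1.0956726 ] [ 0.46775354 -0.10825509  0.21388789]
[ 0.669  -0.1063  0.0539] [-0.0006  0.    ]
hubtop [ 0.6696 -0.1058  0.0173] [0.     0.0005]
small [0.4583 0.1356 0.012 ]
```

View pics/end.png

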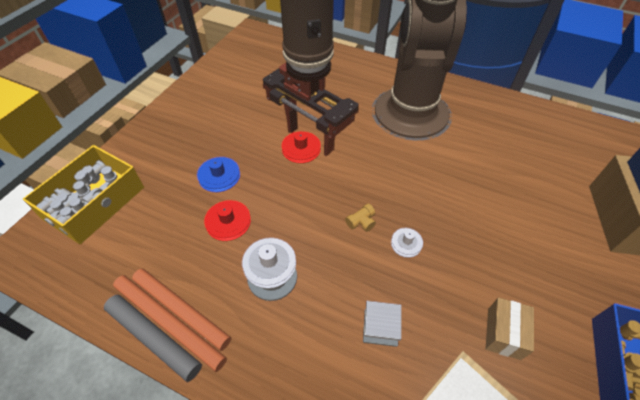

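The picture shows the pulley hub-up on the domed stand at (268,262). The small pulley is untouched at (407,241) and the arm is well clear. It is still, centred within 0.6 mm and tilted under 1°, so I'm handing in.

```bash
python3 -c "
from rig import *
print(hand_in())"
```

```text
the job is handed in; nothing more can be done
None
```

The large pulley blank is balancing by itself, hub upwards, on the crown of the domed stand, and I have handed the job in at about 23 s. In the last pictures it was centred within about 0.6 mm and tilted about 0.9° in x and 0° in y. The tilt stayed steady over six frames. The arm is clear and the small pulley has not moved.

Some checks failed or disagreed along the way:
- **Fingertip height:** the real fingertips sit about 36 mm higher than the reported TCP. My first gentle close went above the hub, so I corrected the height from the depth image.
- **First placing:** it stood free but was tilted by 3.3°. I regripped, shifted it about 1 mm and released it again more slowly.
- **Tilt against offset:** the change in tilt per millimetre of shift was larger than the dome's stated radius predicts, and I did not find out why.

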